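# Rotate the stock: delivery tray to display tray in reverse order

## Robot

A 6-joint arm with a two-finger parallel gripper is mounted at the origin on the work surface. World frame = base frame: x ahead of the robot, y to its left, z up, the work surface at z = 0. Lengths are in m, angles in degrees, forces in N, time in s.
With the tool pointing down it reaches from about 0.25 to 0.725 m from the base axis. Payload 9.7 kg.
Tool frame: the origin (TCP) lies on the centre line of the jaws, within the pads' length; the fingertips stand bot.nose_length ahead of it and the grasp point (between the pads) lies 11 mm behind it (bot.nose_length is the distance from the TCP to the fingertips, in m); z points along the fingers, y is the line along which they close (so a half turn about z gives the same grasp; the last joint's range is limited). The gripper opens to 85 mm and grips with 20 to 120 N. Pads are 22 mm wide; open, the fingers measure 114 mm over their backs; the gripper's body (76 mm by 85 mm) begins 54 mm behind the grasp point. The pads swing forward as they close: fully open they stand 13 mm farther back than shut.
Start: joints at [-72.021, 4.979, 10.078, 95.1, 0, 90], TCP at [0.17, -0.523, 0.239] pointing down, gripper open.
Joint ranges: [-179.16, 179.16], [-48.56, 103.87], [-65.8, 70.77], [-126.05, 130.52], [-82.76, 87.17], [-180, 180]. Speed limits (degrees/s): [127.2, 127.2, 147.25, 180, 180, 180].

## Interface

Orientations are given as [roll, pitch, yaw] about the fixed x, y, z axes, in that order (R = Rz(yaw) Ry(pitch) Rx(roll)).
In Python, from workcell import bot gives the robot as it stands. The module is installed in compiled form; this text tells all that it offers.
- The arm moves only by the shell command python3 -m inch 'ROWS' [OPENING] [FORCE]. ROWS is JSON, a list of rows, each a list of 4 numbers: the shift along the world's x, y, z in cm, then the turn about the world's z in degrees. A call has exactly 8 rows; each row is the pose to reach, as a shift and turn from the pose commanded when the call began; what a row does not reach only later rows make up. A row lasts 1/8 s, in which the tool goes at most 62.5 mm and 10.7 degrees, less where a joint would pass 70% of its speed; a pose out of reach is approached as far as the arm can. A call with a gripper value outside its range is refused whole. OPENING is the finger opening in cm, from 0 to 8.54, set as the call begins (- or left out, the last holds). The fingers move at their own pace and stop on an object; FORCE is the grip in N (left out, the last holds). Time passes only in rows, so rows that repeat a pose let the fingers close, or fill a call up. It gives the time, the measured TCP pose, the force, the opening and the grip force at its end, in the units of the state.
- bot.get_obs(): the state, without advancing time (a new reading comes with each control period).
- bot.camera(name): name is "scene" or "top"; returns a dict with "img" (384x512x3 uint8, red, green, blue), "fovy" (degrees; the focal length in pixels is half the picture's height over the tangent of half this angle, whatever the lens; pixels are square), "cx", "cy" (the principal point, pixels), "dist" ([k1, k2, p1, p2, k3] as OpenCV has them; the pictures are not rectified), "R" (3x3) and "t" (3): a world point X has camera coordinates R X + t. Camera axes: x right, y down, z forward; pixel columns grow to the right and rows downward; lengths in m; the calibration is good to about 2 mm. A picture is of the moment at which its call begins. There is no depth.
- bot.job_done(): hands the job in; it is judged then, once.
Trained networks look in a picture, given as the dict that the camera call returned (one of the last four; its "shot" number tells which), for a name from the list of things; names that differ only in an ending like _2 or _b are one class to them, and where a whole thing is asked for, a point or a joint stands for the part that bears it (a point fixed in the world has none). Each returns a list of dicts, best first, with "score" (0 to 1); they miss things now and then, are a little off and sometimes report something else, mostly with a low value. They report only what shows in the picture. A call takes as long as a camera call. They do not tell look-alikes from the thing itself.
- bot.find_in(thing, picture): "point" ([column, row] in pixels, amid what is visible of it).
- bot.landmark_of(thing, picture): "point" ([column, row] in pixels: a listed point, or the origin of a listed thing).
The state is a dict: "time": time; "q": joint angles; "qd": joint speeds; "joint_efforts": joint torques, N m; "ee_pos": TCP position; "tcp_rot": TCP orientation; "wrist_force": force on the tool from outside, world axes, zero at the start; "torque": the same for the moment, N m; "opening": finger opening in m; "grasp_force": force on a finger pad.
Only numpy, scipy, OpenCV 4.12 (cv2) and the standard library are available. Lean on these libraries where they do the work, as an engineer would, in place of code of your own. Each camera call takes 0.05 s, during which the arm holds its last target. There are 200 camera calls.

## Task

Move the four bottles from the grey delivery tray into the white display tray in reverse order, one in each pocket: the bottle that stood next to the black front end of the grey tray goes into the pocket farthest from the black front end of the white tray, the next one into the pocket before that, and so on, so that the hindmost bottle comes to the front. Set each bottle down upright on the floor of its pocket without dropping it or tipping any over, and leave the tape roll, the tin and the cardboard box where they are.

Things in the scene. Friction and masses are not known exactly. Their poses are not given: they have to be found in the camera images.
- bottle_red: white round bottle with a red cap and a red label band, loose, upright; body 44 mm in diameter up to 74 mm, then a shoulder and a cap 29 mm in diameter, 102 mm tall overall, about 0.12 kg; grip it round the body. Origin: centre of its foot, z up; its yaw means nothing
- bottle_green: white round bottle with a green cap and a green label band, loose, upright; body 44 mm in diameter up to 74 mm, then a shoulder and a cap 29 mm in diameter, 102 mm tall overall, about 0.12 kg; grip it round the body. Origin: centre of its foot, z up; its yaw means nothing
- bottle_blue: white round bottle with a blue cap and a blue label band, loose, upright; body 44 mm in diameter up to 74 mm, then a shoulder and a cap 29 mm in diameter, 102 mm tall overall, about 0.12 kg; grip it round the body. Origin: centre of its foot, z up; its yaw means nothing
- bottle_yellow: white round bottle with a yellow cap and a yellow label band, loose, upright; body 44 mm in diameter up to 74 mm, then a shoulder and a cap 29 mm in diameter, 102 mm tall overall, about 0.12 kg; grip it round the body. Origin: centre of its foot, z up; its yaw means nothing
- delivery: grey tray, fixed, left or right of the robot: four 60 x 60 mm open pockets in a row at x = -96, -32, +32, +96 mm, y = 0; floors 8 mm, wall tops 23 mm above the table, walls 4 mm. Front = its -x end, a black plate 30 mm tall (x = -138 mm); back = +x end. Origin: on the table under the row's middle. One bottle in each pocket at the start. Ledge 12 mm high on its +y side (y = 34 to 68 mm) carries four fixed colour tags
- display: white tray, fixed, empty at the start, on the other side from the grey one: four 60 x 60 mm open pockets in a row at x = -96, -32, +32, +96 mm, y = 0; floors 8 mm, wall tops 23 mm above the table, walls 4 mm. Front = its -x end, a black plate 30 mm tall (x = -138 mm); back = +x end. Origin: on the table under the row's middle. No ledge, no tags
- tag_red: red flat tag, 44 x 26 x 6 mm, fixed on the ledge of the grey tray beside the pocket in which the red bottle starts (52 mm to the +y side of that pocket's middle); it stays there and shows where that bottle stood. Origin: centre of its underside, 12 mm above the table; x and y axes parallel to the tray's
- tag_green: green flat tag, 44 x 26 x 6 mm, fixed on the ledge of the grey tray beside the pocket in which the green bottle starts (52 mm to the +y side of that pocket's middle); it stays there and shows where that bottle stood. Origin: centre of its underside, 12 mm above the table; x and y axes parallel to the tray's
- tag_blue: blue flat tag, 44 x 26 x 6 mm, fixed on the ledge of the grey tray beside the pocket in which the blue bottle starts (52 mm to the +y side of that pocket's middle); it stays there and shows where that bottle stood. Origin: centre of its underside, 12 mm above the table; x and y axes parallel to the tray's
- tag_yellow: yellow flat tag, 44 x 26 x 6 mm, fixed on the ledge of the grey tray beside the pocket in which the yellow bottle starts (52 mm to the +y side of that pocket's middle); it stays there and shows where that bottle stood. Origin: centre of its underside, 12 mm above the table; x and y axes parallel to the tray's
- tape_roll: bystander: blue roll of tape lying flat, 100 mm across, 48 mm high, beyond the trays. Origin: centre of its underside
- putty_tin: bystander: round tin with an orange label, 80 mm in diameter, 85 mm tall, to the left. Origin: centre of its underside
- blade_box: bystander: cardboard box, 110 x 70 x 40 mm, to the right. Origin: centre of its underside
Things that resemble listed ones, but are neither listed nor needed, are in the scene too. What is shaped like the bottle_green but purple is not meant.

How it is judged:
By the outcome, as a careful person would: the job done as asked, in the order asked, and still so for the second after the job is handed in, with the robot touching nothing.
It also fails if it takes over 118 s, if anything falls off the work surface, if the arm or the gripper's body presses on something with over 40 N, if the wrist force passes 120 N, or if a joint passes its speed limit or range.

## Working session

There is one attempt and no reset: what is moved stays moved. The work goes in short steps, Python scripts to look and compute and a shell command to move; the robot and the scene stay as the last step left them, time stands still between calls to the robot, and variables do not carry over. Pictures are saved under pics/ and viewed, at most 14 in all, crops included, and the job is handed in when it is done.

```bash
mkdir -p pics
cat > h.py <<'E'
import numpy as np, cv2
from workcell import bot
def K(c):
    f=c["img"].shape[0]/2/np.tan(np.radians(c["fovy"])/2)
    return np.array([[f,0,c["cx"]],[0,f,c["cy"]],[0,0,1.]])
def toworld(c,p,z):
    u=cv2.undistortPoints(np.array([[p]],float),K(c),np.array(c["dist"],float))[0,0]
    R=np.array(c["R"]);t=np.array(c["t"]);d=R.T@np.array([u[0],u[1],1]);o=-R.T@t
    return o+d*(z-o[2])/d[2]
def topix(c,X):
    return cv2.projectPoints(np.array(X,float).reshape(-1,3),cv2.Rodrigues(np.array(c["R"]))[0],np.array(c["t"],float),K(c),np.array(c["dist"],float))[0][:,0]
def save(c,n): cv2.imwrite(n,c["img"][:,:,::-1])
E
python3 - <<'E'
from h import *
Z=dict(tag=.012)
for n in("top","scene"):
    c=bot.camera(n);save(c,f"pics/{n}0.png")
    print(n,np.round(-np.array(c["R"]).T@c["t"],3))
    for o in["bottle_red","bottle_green","bottle_blue","bottle_yellow","tag_red","tag_green","tag_blue","tag_yellow","delivery","display","tape_roll","putty_tin","blade_box"]:
        z=.008 if o[0:3]=="bot" else .012 if o[:3]=="tag" else 0
        print(o,[(np.round(d["point"]).astype(int).tolist(),round(d["score"],2),np.round(toworld(c,d["point"],z)[:2],3).tolist()) for d in bot.landmark_of(o,c)[:3]])
print(bot.nose_length,bot.get_obs())
E
```

```text
top [ 0.359 -0.003  1.445]
bottle_red [([297, 227], 0.52, [0.477, -0.151])]
bottle_green [([297, 169], 0.79, [0.657, -0.157]), ([295, 206], 0.68, [0.541, -0.147]), ([323, 160], 0.67, [0.684, -0.241])]
bottle_blue [([294, 188], 0.51, [0.596, -0.148])]
bottle_yellow [([295, 208], 0.71, [0.536, -0.146])]
tag_red [([279, 228], 0.52, [0.473, -0.096])]
tag_green [([280, 167], 0.71, [0.664, -0.106])]
tag_blue [([278, 187], 0.41, [0.599, -0.097])]
tag_yellow [([278, 211], 0.55, [0.526, -0.096])]
delivery [([295, 196], 0.68, [0.572, -0.151]), ([243, 134], 0.17, [0.774, 0.005])]
display [([166, 207], 0.57, [0.549, 0.249])]
tape_roll [([241, 134], 0.69, [0.775, 0.013])]
putty_tin [([91, 204], 0.7, [0.563, 0.48])]
blade_box [([419, 221], 0.66, [0.487, -0.525]), ([298, 187], 0.42, [0.6, -0.16])]
scene [ 1.229 -0.256  0.99 ]
bottle_red [([204, 190], 0.67, [0.474, -0.14])]
bottle_green [([187, 259], 0.75, [0.689, -0.261]), ([219, 237], 0.73, [0.659, -0.152])]
bottle_blue [([213, 221], 0.78, [0.596, -0.15])]
bottle_yellow [([209, 205], 0.8, [0.536, -0.144]), ([235, 235], 0.25, [0.672, -0.106])]
tag_
[... 505 characters left out ...]
6, [0.497, -0.519])]
0.008 {'time': 1.4, 'q': array([-7.20205127e+01,  4.97876258e+00,  1.00764946e+01,  9.50984652e+01,
        1.34025044e-03,  9.00004645e+01]), 'qd': array([-0.10084477, -0.00226798,  0.07671193,  0.01202129,  0.02534722,
        0.00106286]), 'joint_efforts': array([-5.36061452e-05, -5.20098031e+01,  4.64858973e+01,  1.69594648e-03,
       -1.73166791e-05,  1.20821966e-05]), 'ee_pos': array([ 0.16977634, -0.52313408,  0.23927005]), 'tcp_rot': array([-1.79999267e+02, -1.34024450e-03,  1.79790228e+01]), 'wrist_force': array([-0.20454902, -1.04304749,  0.0957687 ]), 'torque': array([-0.08270042,  0.01695592,  0.02023807]), 'grasp_force': 0.0, 'opening': 0.08515320385805376}
```

View pics/top0.png

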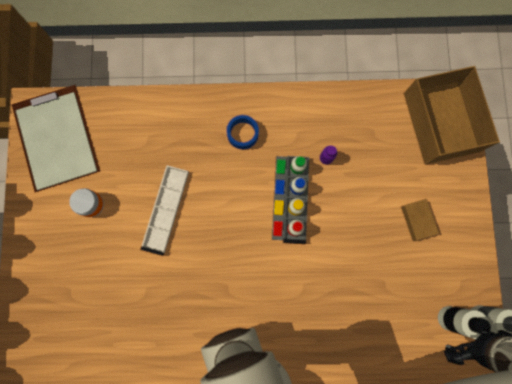

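View pics/scene0.png

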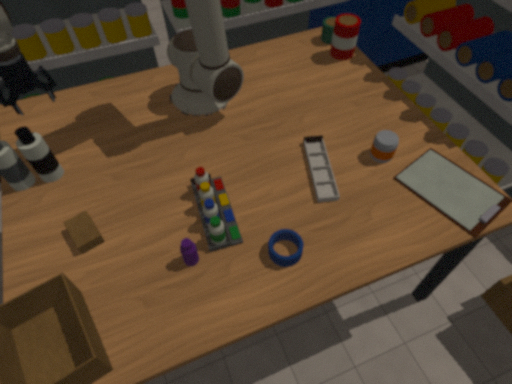

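The top picture shows the grey tray at (293,200): red (297,227) is at its black front end (295,240), followed by yellow (297,206), blue (300,186) and green (300,164). The white tray is at (166,210), with its black end at (154,251). The purple bottle at (329,155) is the look-alike of bottle_green. The real one, at (300,164), has a green cap and stands in the tray beside the green tag.

```bash
cat > m.py <<'E'
from h import *
from scipy.optimize import least_squares
def blobs(c,box):
    x0,y0,x1,y1=box;hsv=cv2.cvtColor(c["img"],cv2.COLOR_RGB2HSV);out={}
    for n,(a,b) in dict(red=(-8,8),yellow=(20,32),green=(45,80),blue=(105,125)).items():
        h=hsv[:,:,0].astype(int);h=np.where(h>172,h-180,h)
        m=((h>=a)&(h<=b)&(hsv[:,:,1]>150)&(hsv[:,:,2]>60)).astype(np.uint8);k=np.zeros_like(m);k[y0:y1,x0:x1]=1
        _,_,s,ce=cv2.connectedComponentsWithStats(m*k)
        out[n]=[(ce[i].round(1).tolist(),int(s[i,4])) for i in np.argsort(-s[1:,4])[:2]+1]
    return out
if __name__=="__main__":
    c=bot.camera("top");b=blobs(c,(265,145,320,250))
    for n,v in b.items():
        v=sorted(v)
        print(n,v,"tag",toworld(c,v[0][0],.018).round(4)[:2],"cap",toworld(c,v[-1][0],.098).round(4)[:2])
    hsv=cv2.cvtColor(c["img"],cv2.COLOR_RGB2HSV)
    m=((hsv[:,:,1]<60)&(hsv[:,:,2]>120)).astype(np.uint8);k=np.zeros_like(m);k[160:260,135:195]=1;m*=k
    p=np.argwhere(m)[:,::-1].astype(np.float32)
    W=np.array([toworld(c,q,.018)[:2] for q in p],np.float32);r=cv2.minAreaRect(W*1000);print("display rect",r,len(p))
    ctr=np.array(r[0])/1000
    e=(W-W.mean(0));w,V=np.linalg.eigh(e.T@e);d=V[:,1]*np.sign(V[0,1]);print("pca",W.mean(0),np.degrees(np.arctan2(d[1],d[0])))
    i=c["img"][140:262,130:330].copy();cv2.imwrite("pics/crop1.png",cv2.resize(i[:,:,::-1],None,fx=4,fy=4,interpolation=cv2.INTER_CUBIC))
E
python3 m.py
```

```text
red [([277.3, 227.9], 141), ([297.4, 226.1], 77)] tag [ 0.4746 -0.0907] cap [ 0.4718 -0.1432]
yellow [([278.4, 207.0], 146), ([298.1, 204.4], 86)] tag [ 0.5379 -0.0962] cap [ 0.534  -0.1478]
green [([280.6, 166.2], 108), ([300.1, 161.0], 59)] tag [ 0.6644 -0.1074] cap [ 0.6614 -0.159 ]
blue [([279.6, 186.5], 113), ([300.0, 182.6], 60)] tag [ 0.601  -0.1021] cap [ 0.5974 -0.1559]
display rect ((543.1022338867188, 247.62750244140625), (66.52252960205078, 252.9757080078125), 73.37834167480469) 1692
pca [0.54177904 0.24607971] -16.274271
```

View pics/crop1.png

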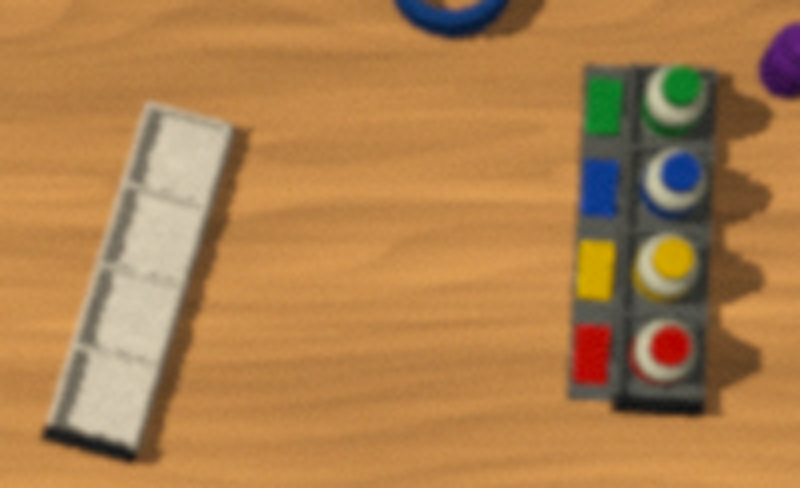

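The crop shows each coloured cap beside its own tag, in the order red, yellow, blue, green from the front. The white tray's black end is at the bottom left. Next I'll check a display pose overlay and make the first move, a hover over the red bottle.

```bash
cat > ov.py <<'E'
from h import *
import sys
def tray(c,x,y,yaw,col,im,s,o):
    a=np.radians(yaw);R=np.array([[np.cos(a),-np.sin(a)],[np.sin(a),np.cos(a)]])
    for px in(-.096,-.032,.032,.096):
        P=[np.r_[R@np.array([px+sx*.03,sy*.03])+[x,y],.023] for sx,sy in((-1,-1),(1,-1),(1,1),(-1,1))]
        q=((topix(c,P)-o+.5)*s-.5).round().astype(int);cv2.polylines(im,[q],True,col,1)
    P=[np.r_[R@np.array([sx,sy])+[x,y],.023] for sx,sy in((-.130,-.034),(.130,-.034),(.130,.034),(-.130,.034))]
    cv2.polylines(im,[((topix(c,P)-o+.5)*s-.5).round().astype(int)],True,(0,0,255),1)
c=bot.camera("top");d=bot.camera("scene");v=list(map(float,sys.argv[1:4]))
A=cv2.resize(c["img"][155:265,130:200,::-1],None,fx=5,fy=5,interpolation=cv2.INTER_CUBIC);tray(c,*v,(0,160,0),A,5,np.array([130,155]))
B=cv2.resize(d["img"][125:215,290:350,::-1],None,fx=6,fy=6,interpolation=cv2.INTER_CUBIC);tray(d,*v,(0,160,0),B,6,np.array([290,125]))
B=cv2.copyMakeBorder(B,0,max(0,A.shape[0]-B.shape[0]),0,0,cv2.BORDER_CONSTANT)
cv2.imwrite(sys.argv[4],np.hstack([A,B]))
E
python3 ov.py .543 .2476 -16.5 pics/ov1.png
python3 -m inch '[[4,5,0,0],[8,10,0,0],[12,15,0,0],[16,20,0,0],[20,25,0,0],[24,30,0,0],[28,35,0,0],[30,38,0,0]]' 8.5; python3 -c "
from workcell import bot
print(bot.get_obs()['q'].round(1))"
```

```text
time: 2.55
ee_pos: [0.471, -0.141, 0.2393]
tcp_rot: [180.0, -0.0, 18.1]
wrist_force: [0.6, -1.4, -0.2]
opening: 0.0849
grasp_force: 0.0
[-16.7  -3.    2.   95.    0.  145.3]
```

View pics/ov1.png

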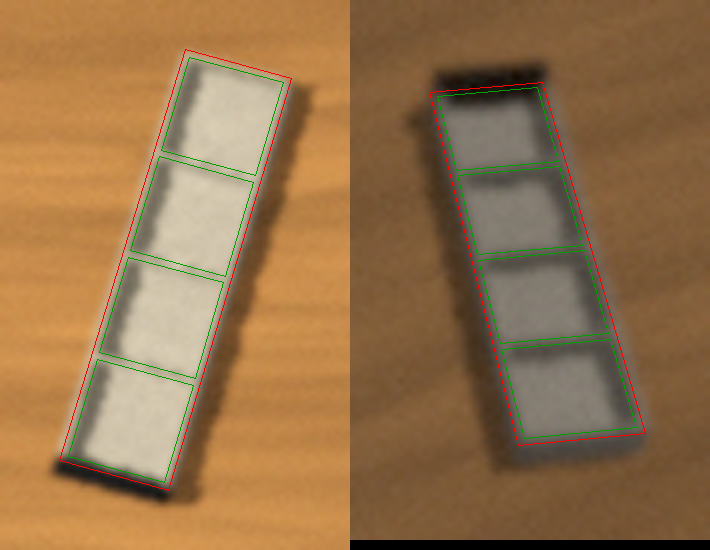

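The overlay matches the white tray in both views, at (0.543, 0.2476) with yaw −16.5°. Next I turn to yaw 175° so that the fingers close across the tray and joint 6 stays in range.

```bash
python3 -m inch '[[0,0,0,10],[0,0,0,20],[0,0,0,30],[0,0,0,40],[0,0,0,50],[0,0,0,60],[0,0,0,70],[0,0,0,80]]' 
python3 -m inch '[[0,0,0,10],[0,0,0,20],[0,0,0,30],[0,0,-2,40],[0,0,-4,50],[0,0,-6,60],[0,0,-8,70],[0,0,-9,77]]'
python3 ov.py .543 .2476 -16.5 pics/ov2.png
python3 - <<'E'
from h import *
c=bot.camera("scene");o=bot.get_obs();print(o["q"].round(1),o["ee_pos"])
cv2.imwrite("pics/c2.png",cv2.resize(c["img"][100:280,150:350,::-1],None,fx=3,fy=3))
E
```

```text
time: 3.55
ee_pos: [0.4697, -0.1431, 0.2393]
tcp_rot: [180.0, 0.0, 98.3]
wrist_force: [-1.1, 0.2, 0.2]
opening: 0.0845
grasp_force: 0.0
time: 4.55
ee_pos: [0.4693, -0.143, 0.1482]
tcp_rot: [180.0, -0.1, 175.3]
wrist_force: [0.8, 0.1, 0.2]
opening: 0.0849
grasp_force: 0.0
[-16.9  -3.9  -8.9  85.1   0.  -11.8] [ 0.46953223 -0.1430799   0.14905224]
```

View pics/c2.png

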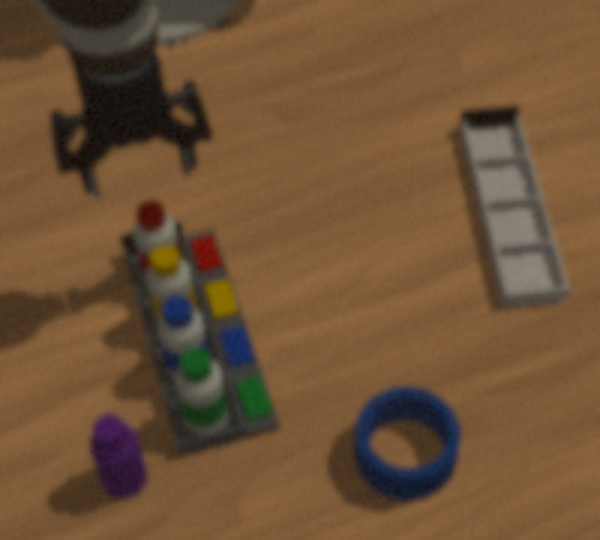

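The gripper hovers over the red cap with its fingers straddling it across the tray (crop pixel (150,210)). I descend and close.

```bash
python3 -m inch '[[0.1,0,-2,0],[0.1,0,-4,0],[0.1,0,-6,0],[0.1,0,-8,0],[0.1,0,-9.3,0],[0.1,0,-9.7,0],[0.1,0,-9.7,0],[0.1,0,-9.7,0]]' 
python3 -m inch '[[0,0,0,0],[0,0,0,0],[0,0,0,0],[0,0,0,0],[0,0,0,0],[0,0,0,0],[0,0,0,0],[0,0,0,0]]' 3.8 35
```

```text
time: 5.7
ee_pos: [0.4712, -0.1433, 0.053]
tcp_rot: [-180.0, 0.1, 175.0]
wrist_force: [0.5, -0.4, 0.8]
opening: 0.0852
grasp_force: 0.0
time: 6.7
ee_pos: [0.4709, -0.1432, 0.0526]
tcp_rot: [-180.0, 0.0, 175.0]
wrist_force: [-0.4, 0.9, 5.2]
opening: 0.0431
grasp_force: 35.5
```

```bash
python3 -m inch '[[0,0,0.7,0],[0,0,2,0],[0,0,4,0],[0,0,6,0],[0,0,8,0],[0,0,9.5,0],[0,1,10,0],[0.5,3,10,0]]'
python3 -m inch '[[1.5,7,0,-1],[3.5,11,0,-3],[5.5,15,0,-5],[8,19,0,-7],[10.5,23,0,-9],[13,27,0,-10.5],[15,31,0,-11.5],[15.9,33.4,0,-11.5]]'
python3 -m inch '[[15.9,33.4,0,0],[0,0,0,0],[0,0,0,0],[0,0,0,0],[0,0,0,0],[0,0,0,0],[0,0,0,0],[0,0,0,0]]' 99 || true
```

```text
time: 7.7
ee_pos: [0.4757, -0.1127, 0.1524]
tcp_rot: [180.0, 0.0, 174.9]
wrist_force: [-0.8, -0.4, -1.2]
opening: 0.0433
grasp_force: 35.7
time: 8.7
ee_pos: [0.6347, 0.2234, 0.1509]
tcp_rot: [-180.0, -0.1, 163.5]
wrist_force: [-0.1, 0.2, -0.5]
opening: 0.043
grasp_force: 35.9out of range
```

I'll take a quick look at this hover before lowering.

```bash
python3 -m inch '[[0,0,-1,0],[0,0,-2,0],[0,0,-3,0],[0,0,-4,0],[0,0,-5,0],[0,0,-6,0],[0,0,-6,0],[0,0,-6,0]]'
python3 - <<'E'
from h import *
c=bot.camera("scene")
cv2.imwrite("pics/c3.png",cv2.resize(c["img"][100:280,200:400,::-1],None,fx=4,fy=3.3))
E
```

```text
time: 9.7
ee_pos: [0.6349, 0.2209, 0.0926]
tcp_rot: [180.0, 0.0, 163.5]
wrist_force: [0.4, 0.2, -0.1]
opening: 0.0434
grasp_force: 36.0
```

View pics/c3.png

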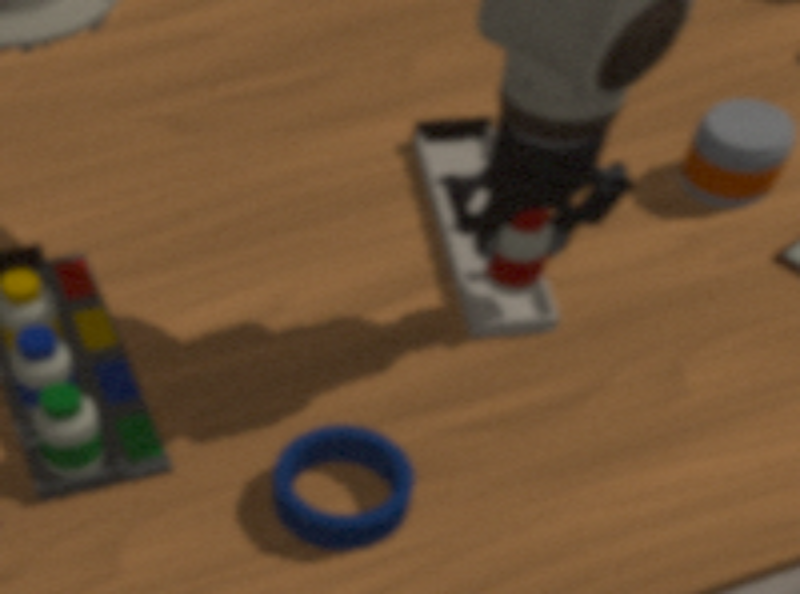

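The red bottle hangs upright over the farthest pocket (crop (515,250)). I lower it slowly.

```bash
python3 -m inch '[[0,0,-0.8,0],[0,0,-1.6,0],[0,0,-2.4,0],[0,0,-3,0],[0,0,-3.5,0],[0,0,-3.8,0],[0,0,-3.9,0],[0,0,-4,0]]'
python3 -m inch '[[0,0,0,0],[0,0,0,0],[0,0,0,0],[0,0,0,0],[0,0,0,0],[0,0,0,0],[0,0,0,0],[0,0,0,0]]'
```

```text
time: 10.75
ee_pos: [0.6349, 0.2209, 0.0527]
tcp_rot: [180.0, 0.0, 163.5]
wrist_force: [-1.5, -0.7, 4.8]
opening: 0.0433
grasp_force: 36.4
time: 11.75
ee_pos: [0.635, 0.2209, 0.0527]
tcp_rot: [180.0, 0.0, 163.5]
wrist_force: [-0.2, -0.9, 5.0]
opening: 0.0432
grasp_force: 36.4
```

Floor contact is felt at 5 N, so I release, retreat and go to the yellow bottle.

```bash
python3 -m inch '[[0,0,0,0],[0,0,0,0],[0,0,0,0],[0,0,0,0],[0,0,1,0],[0,0,3.5,0],[0,0,7,0],[0,0,10,0]]' 8.5
python3 -m inch '[[-0.5,-4,0,1],[-2,-9,0,3],[-4,-14,0,5],[-6,-19,0,7],[-8,-24,0,9],[-9,-29,0,11],[-10,-34,0,11.5],[-10.1,-36.9,0,11.5]]'
python3 -m inch '[[0,0,0,0],[0,0,-2,0],[0,0,-4,0],[0,0,-6,0],[0,0,-8,0],[0,0,-9.5,0],[0,0,-10,0],[0,0,-10,0]]'
python3 - <<'E'
from h import *
c=bot.camera("top")
cv2.imwrite("pics/c4.png",cv2.resize(c["img"][140:262,130:330,::-1],None,fx=4,fy=4))
print(bot.landmark_of("bottle_red",c)[:1])
E
```

```text
time: 12.75
ee_pos: [0.6349, 0.2209, 0.1545]
tcp_rot: [180.0, 0.1, 163.5]
wrist_force: [0.3, 0.9, -0.2]
opening: 0.0853
grasp_force: 0.0
time: 13.75
ee_pos: [0.5332, -0.1503, 0.1535]
tcp_rot: [-180.0, 0.1, 174.9]
wrist_force: [0.1, -0.3, 0.1]
opening: 0.0855
grasp_force: 0.0
time: 14.75
ee_pos: [0.5339, -0.1479, 0.0525]
tcp_rot: [180.0, 0.0, 175.0]
wrist_force: [-0.6, -0.8, -0.1]
opening: 0.085
grasp_force: 0.0
[]
```

View pics/c4.png

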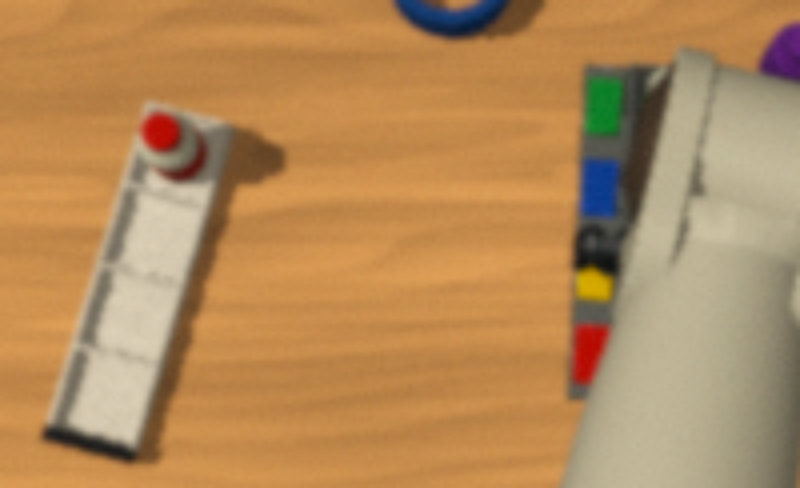

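Red stands upright in the farthest pocket (crop (175,150)). Yellow next, to (0.574, 0.2385).

```bash
python3 -m inch '[[0,0,0,0],[0,0,0,0],[0,0,0,0],[0,0,0,0],[0,0,0,0],[0,0,0,0],[0,0,0,0],[0,0,0,0]]' 3.8 35
python3 -m inch '[[0,0,0.7,0],[0,0,2,0],[0,0,4,0],[0,0,6,0],[0,0,8,0],[0,0,9.5,0],[0,1,10,0],[0,3,10,0]]'
python3 -m inch '[[0.5,4,0,-1],[1,9,0,-3],[1.5,14,0,-5],[2,19,0,-7],[2.5,24,0,-9],[3,29,0,-10.5],[3.5,33,0,-11.5],[4,35.7,0,-11.5]]'
python3 -m inch '[[0,0,-0.5,0],[0,0,-2,0],[0,0,-4,0],[0,0,-6,0],[0,0,-7,0],[0,0,-8,0],[0,0,-8.5,0],[0,0,-9,0]]'
python3 -m inch '[[0,0,-0.3,0],[0,0,-0.5,0],[0,0,-0.7,0],[0,0,-0.8,0],[0,0,-0.9,0],[0,0,-1,0],[0,0,-1,0],[0,0,-1,0]]'
```

```text
time: 15.85
ee_pos: [0.534, -0.1482, 0.0528]
tcp_rot: [-180.0, 0.0, 175.0]
wrist_force: [-0.4, -0.9, 5.8]
opening: 0.0433
grasp_force: 35.7
time: 16.85
ee_pos: [0.5337, -0.1174, 0.1522]
tcp_rot: [180.0, -0.0, 174.9]
wrist_force: [0.7, 1.0, -1.5]
opening: 0.0433
grasp_force: 35.7
time: 17.85
ee_pos: [0.5724, 0.242, 0.1511]
tcp_rot: [-180.0, -0.1, 163.6]
wrist_force: [0.7, -0.4, -1.9]
opening: 0.0433
grasp_force: 35.8
time: 18.85
ee_pos: [0.574, 0.2389, 0.0625]
tcp_rot: [180.0, 0.0, 163.5]
wrist_force: [0.7, -0.2, -0.4]
opening: 0.0435
grasp_force: 35.9
time: 19.85
ee_pos: [0.5739, 0.2389, 0.0528]
tcp_rot: [180.0, 0.0, 163.5]
wrist_force: [-1.8, -0.7, 4.8]
opening: 0.0432
grasp_force: 36.3
```

```bash
python3 -m inch '[[0,0,0,0],[0,0,0,0],[0,0,0,0],[0,0,0,0],[0,0,1,0],[0,0,3.5,0],[0,0,7,0],[0,0,10,0]]' 8.5
python3 -m inch '[[0.3,-4,0,1],[0.6,-9,0,3],[0.9,-14,0,5],[1.2,-19,0,7],[1.5,-25,0,9],[1.8,-31,0,11],[2.1,-36,0,11.5],[2.3,-39.4,0,11.5]]'
python3 -m inch '[[0,0,0,0],[0,0,-2,0],[0,0,-4,0],[0,0,-6,0],[0,0,-8,0],[0,0,-9.5,0],[0,0,-10,0],[0,0,-10,0]]'
python3 - <<'E'
from h import *
c=bot.camera("top")
cv2.imwrite("pics/c5.png",cv2.resize(c["img"][140:262,130:330,::-1],None,fx=4,fy=4))
E
```

```text
time: 20.85
ee_pos: [0.5739, 0.2389, 0.1545]
tcp_rot: [180.0, 0.1, 163.5]
wrist_force: [0.6, 0.5, 0.3]
opening: 0.085
grasp_force: 0.0
time: 21.85
ee_pos: [0.5967, -0.1575, 0.1531]
tcp_rot: [-180.0, 0.1, 174.9]
wrist_force: [-0.1, 0.8, 0.1]
opening: 0.0849
grasp_force: 0.0
time: 22.85
ee_pos: [0.5969, -0.1549, 0.0525]
tcp_rot: [180.0, 0.0, 175.0]
wrist_force: [-0.2, 0.5, -0.1]
opening: 0.0851
grasp_force: 0.0
```

View pics/c5.png

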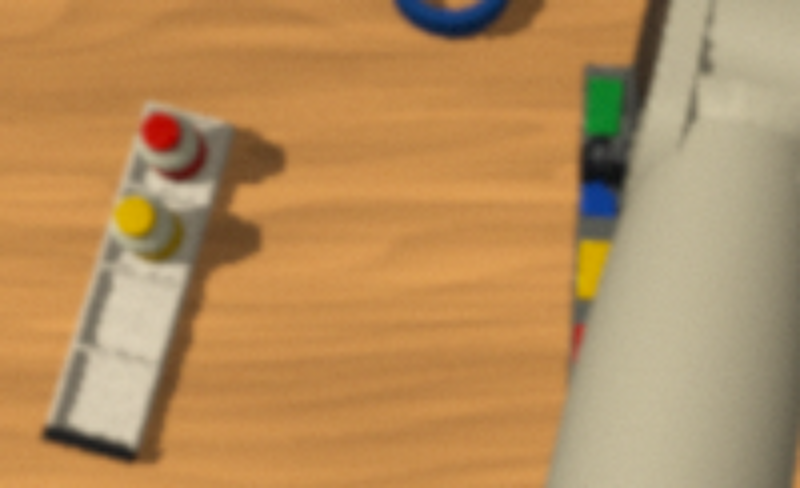

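Yellow is upright in the third pocket (crop (150,225)). Blue goes to (0.512, 0.257).

```bash
python3 -m inch '[[0,0,0,0],[0,0,0,0],[0,0,0,0],[0,0,0,0],[0,0,0,0],[0,0,0,0],[0,0,0,0],[0,0,0,0]]' 3.8 35
python3 -m inch '[[0,0,0.7,0],[0,0,2,0],[0,0,4,0],[0,0,6,0],[0,0,8,0],[0,0,9.5,0],[0,1,10,0],[0,3,10,0]]'
python3 -m inch '[[-0.5,4,0,-1],[-2,9,0,-3],[-4,14,0,-5],[-6,19,0,-7],[-7.5,25,0,-9],[-8.3,31,0,-10.5],[-8.5,35.5,0,-11.5],[-8.5,38.2,0,-11.5]]'
python3 -m inch '[[0,0,-0.5,0],[0,0,-2,0],[0,0,-4,0],[0,0,-6,0],[0,0,-7,0],[0,0,-8,0],[0,0,-8.5,0],[0,0,-9,0]]'
python3 -m inch '[[0,0,-0.3,0],[0,0,-0.5,0],[0,0,-0.7,0],[0,0,-0.8,0],[0,0,-0.9,0],[0,0,-1,0],[0,0,-1,0],[0,0,-1,0]]'
```

```text
time: 23.9
ee_pos: [0.597, -0.1552, 0.0528]
tcp_rot: [-180.0, 0.0, 175.0]
wrist_force: [-1.4, 0.4, 5.2]
opening: 0.0427
grasp_force: 35.5
time: 24.9
ee_pos: [0.5967, -0.1245, 0.1521]
tcp_rot: [180.0, -0.0, 174.9]
wrist_force: [0.7, 0.6, -1.9]
opening: 0.0431
grasp_force: 35.7
time: 25.9
ee_pos: [0.51, 0.26, 0.1513]
tcp_rot: [-180.0, -0.1, 163.6]
wrist_force: [0.2, -0.5, -1.0]
opening: 0.0433
grasp_force: 35.8
time: 26.9
ee_pos: [0.512, 0.2569, 0.0624]
tcp_rot: [180.0, 0.0, 163.5]
wrist_force: [0.3, 0.2, -0.8]
opening: 0.0433
grasp_force: 35.9
time: 27.9
ee_pos: [0.5119, 0.2569, 0.0528]
tcp_rot: [180.0, 0.0, 163.5]
wrist_force: [-2.2, -0.8, 5.5]
opening: 0.0434
grasp_force: 36.3
```

```bash
python3 -m inch '[[0,0,0,0],[0,0,0,0],[0,0,0,0],[0,0,0,0],[0,0,1,0],[0,0,3.5,0],[0,0,7,0],[0,0,10,0]]' 8.5
python3 -m inch '[[0,-4,0,1],[1,-9,0,3],[3,-14,0,5],[5,-19,0,7],[7.5,-24,0,9],[10,-29,0,11],[12,-34,0,11.5],[14,-38.5,0,11.5]]' 7
python3 -m inch '[[0.85,-3.1,0,0],[0.85,-3.1,-1,0],[0.85,-3.1,-3,0],[0.85,-3.1,-5,0],[0.85,-3.1,-7,0],[0.85,-3.1,-9,0],[0.85,-3.1,-10,0],[0.85,-3.1,-10,0]]'
python3 - <<'E'
from h import *
c=bot.camera("top");d=bot.camera("scene")
f=lambda i:cv2.resize(i[:,:,::-1],(400,400))
cv2.imwrite("pics/c6.png",np.hstack([f(c["img"][140:262,130:252]),f(d["img"][150:270,150:270])]))
E
```

```text
time: 28.9
ee_pos: [0.5119, 0.2569, 0.1544]
tcp_rot: [180.0, 0.0, 163.5]
wrist_force: [0.3, -0.5, -0.5]
opening: 0.085
grasp_force: 0.0
time: 29.9
ee_pos: [0.6523, -0.1301, 0.1531]
tcp_rot: [-180.0, 0.0, 175.0]
wrist_force: [0.8, 0.1, 0.6]
opening: 0.07
grasp_force: 0.0
time: 30.9
ee_pos: [0.6599, -0.1588, 0.0517]
tcp_rot: [180.0, -0.1, 175.0]
wrist_force: [-0.2, 0.3, 0.7]
opening: 0.0698
grasp_force: 0.0
```

View pics/c6.png

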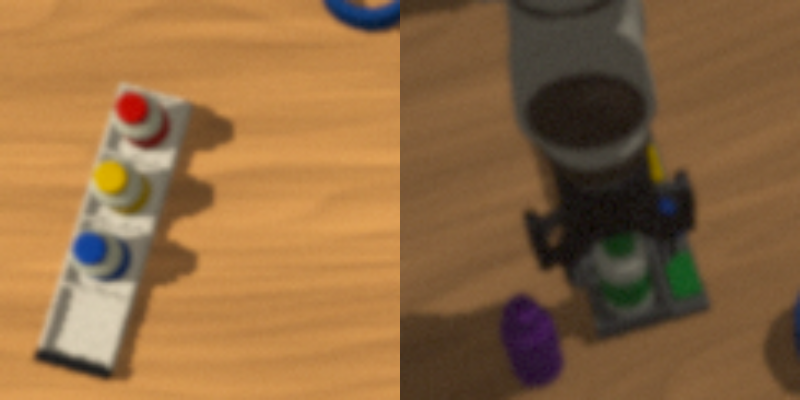

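Three are upright in place, and the fingers stand around the green-capped bottle in the tray, clear of the purple one at (530,340). Green goes to (0.451, 0.275).

```bash
python3 -m inch '[[0,0,0,0],[0,0,0,0],[0,0,0,0],[0,0,0,0],[0,0,0,0],[0,0,0,0],[0,0,0,0],[0,0,0,0]]' 3.8 35
python3 -m inch '[[0,0,0.7,0],[0,0,2,0],[0,0,4,0],[0,0,6,0],[0,0,8,0],[0,0,9.5,0],[0,1,10.5,0],[0,3,10.5,0]]'
python3 -m inch '[[-1,4,0,-1],[-4,8,0,-3],[-7.5,12,0,-5],[-11,16,0,-7],[-14.5,20,0,-9],[-17.5,24,0,-10.5],[-20,28,0,-11.5],[-20.9,32,0,-11.5]]'
python3 -m inch '[[0,4,0,0],[0,7,0,0],[0,8.4,0,0],[0,8.4,0,0],[0,8.4,-2,0],[0,8.4,-4,0],[0,8.4,-6,0],[0,8.4,-7.5,0]]'
python3 -m inch '[[0,0,-0.5,0],[0,0,-1,0],[0,0,-1.5,0],[0,0,-2,0],[0,0,-2.5,0],[0,0,-2.8,0],[0,0,-3,0],[0,0,-3,0]]'
```

```text
time: 32.0
ee_pos: [0.6607, -0.1592, 0.0533]
tcp_rot: [-180.0, 0.1, 175.0]
wrist_force: [-0.2, 0.3, 6.0]
opening: 0.0433
grasp_force: 35.6
time: 33.0
ee_pos: [0.6605, -0.1286, 0.158]
tcp_rot: [-180.0, 0.1, 174.9]
wrist_force: [0.5, -0.0, -2.2]
opening: 0.0432
grasp_force: 35.8
time: 34.0
ee_pos: [0.449, 0.1928, 0.1569]
tcp_rot: [-180.0, -0.0, 163.5]
wrist_force: [1.3, -0.1, -0.3]
opening: 0.0431
grasp_force: 35.9
time: 35.0
ee_pos: [0.4511, 0.2738, 0.0814]
tcp_rot: [-180.0, -0.0, 163.4]
wrist_force: [-0.5, -0.5, -0.9]
opening: 0.0427
grasp_force: 36.0
time: 36.0
ee_pos: [0.4514, 0.2749, 0.0532]
tcp_rot: [180.0, 0.0, 163.5]
wrist_force: [-2.8, -1.3, 6.6]
opening: 0.0434
grasp_force: 36.4
```

```bash
python3 -m inch '[[0,0,0,0],[0,0,0,0],[0,0,0,0],[0,0,0,0],[0,0,1,0],[0,0,3.5,0],[0,0,7,0],[0,0,10,0]]' 8.5
python3 -m inch '[[0,-4,0,0],[0,-8,0,0],[0,-12,0,0],[0,-16,0,0],[0,-20,0,0],[0,-24,0,0],[0,-25,0,0],[0,-25,0,0]]'
python3 - <<'E'
from h import *
c=bot.camera("top");d=bot.camera("scene")
cv2.imwrite("pics/c7.png",np.hstack([cv2.resize(c["img"][:,:,::-1],(400,300)),cv2.resize(d["img"][115:235,260:420,::-1],(400,300))]))
E
```

```text
time: 37.0
ee_pos: [0.4514, 0.2749, 0.1543]
tcp_rot: [180.0, 0.0, 163.5]
wrist_force: [0.3, 0.6, -0.2]
opening: 0.0847
grasp_force: 0.0
time: 38.0
ee_pos: [0.4514, 0.0247, 0.1528]
tcp_rot: [180.0, 0.0, 163.4]
wrist_force: [-0.9, 0.8, -0.1]
opening: 0.0853
grasp_force: 0.0
```

View pics/c7.png

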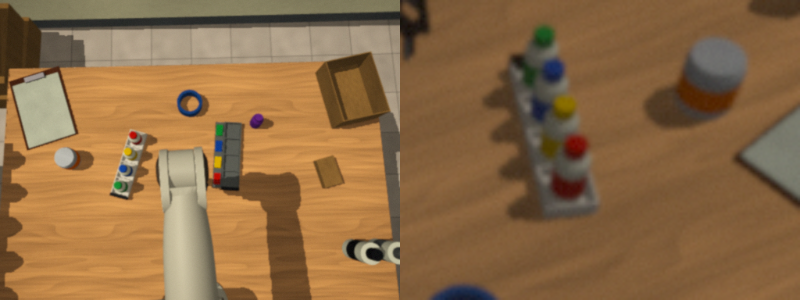

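All four stand upright in the white tray: green at the black front end, then blue, yellow and red. The other things have not moved and the robot is clear.

```bash
python3 -c "
from workcell import bot
print(bot.job_done())"
```

```text
the job is handed in; nothing more can be done
None
```

The job is handed in: all four bottles stand upright in the white tray in reverse order (green at the black front end, then blue, yellow, red), and the tape roll, tin and box are where they were.

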